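Set the length stop of a marking-off trough and load a bar

ROBOT

A 7-joint arm with a two-finger parallel gripper is mounted at the origin on the work surface. World frame = base frame: x ahead of the robot, y to its left, z up, the work surface at z = 0. Lengths are in mm, angles in rad, forces in N, time in s.
With the tool pointing down it reaches from about 400 to 875 mm from the base axis. Payload 4.4 kg.
Tool frame: the origin (TCP) lies at the very end of the fingers, on their centre line; the grasp point (between the pads) lies 19 mm behind it; z points along the fingers, y is the line along which they close (so a half turn about z gives the same grasp; the last joint's range is limited). The gripper opens to 85 mm and grips with 20 to 120 N. Pads are 22 mm wide; open, the fingers measure 114 mm over their backs; the gripper's body (76 mm by 85 mm) begins 54 mm behind the grasp point. The pads swing forward as they close: fully open they stand 13 mm farther back than shut.
Start: joints at [-1.362, 0.628, 0.038, 1.517, -0.027, 0.996, -0.02], TCP at [176.356, 625.633, 231.313] pointing down, gripper open.
Joint ranges: [-3.06, 3.06], [-0.37, 2.12], [-1.25, 1.32], [0.18, 2.47], [-1.1, 4.24], [0.23, 1.98], [-2.94, 2.94]. Speed limits (rad/s): [2.57, 2.57, 3.14, 3.14, 3.14, 3.14, 3.14].

INTERFACE

Orientations are given as [roll, pitch, yaw] about the fixed x, y, z axes, in that order (R = Rz(yaw) Ry(pitch) Rx(roll)).
In Python, from cell import ctrl gives the robot as it stands.
- The arm moves only by the tool step_arm, never from a script. Its argument "series" is a list that holds one entry, the list of rows, each a list of 7 numbers: the turn, a rotation vector about the tool's x, y, z as a fraction of full scale, then the shift along the tool's x, y, z as a fraction of full scale, then the closure, from 0 (fully open) to 1 (shut). In form: [[[ax, ay, az, tx, ty, tz, gripper], ...]]. A call has 1 to 12 rows; each row shifts and turns the commanded pose from where the row before left it, along the tool's axes as they then stand; what a row does not reach is not made up. Full scale, the value 1, is 150 mm for a shift and 45 degrees for a turn. A row lasts 1/10 s, in which the tool goes at most 50 mm and 8.59 degrees, less where a joint would pass 70% of its speed; a pose out of reach is approached as far as the arm can. A call with a number of a shift or a turn outside -1 to 1 is refused whole. A call with a gripper value outside its range is refused whole. The fingers move at their own pace and stop on an object; the grip force is fixed at half the most. Time passes only in rows, so rows that do not move let the fingers close. It gives the time, the measured TCP pose, the force, the opening and the grip force at its end, in the units of the state.
- ctrl.read_state(): the state, without advancing time (a new reading comes with each control period).
- ctrl.get_image(name): name is "scene" or "top" or "wrist"; returns a dict with "img" (400x640x3 uint8, red, green, blue), "fx", "fy", "cx", "cy" (pixels), "dist" ([k1, k2, p1, p2, k3] as OpenCV has them; the pictures are not rectified), "R" (3x3) and "t" (3): a world point X has camera coordinates R X + t. Camera axes: x right, y down, z forward; pixel columns grow to the right and rows downward; lengths in mm; the calibration is good to about 2 mm. A picture is of the moment at which its call begins. There is no depth.
- ctrl.finish_job(): hands the job in; it is judged then, once.
Trained networks look in a picture, given as the dict that the camera call returned (one of the last four; its "shot" number tells which), for a name from the list of things; names that differ only in an ending like _2 or _b are one class to them, and where a whole thing is asked for, a point or a joint stands for the part that bears it (a point fixed in the world has none). Each returns a list of dicts, best first, with "score" (0 to 1); they miss things now and then, are a little off and sometimes report something else, mostly with a low value. They report only what shows in the picture. A call takes as long as a camera call.
- ctrl.recognise(picture, thing): "centre" ([column, row] in pixels, amid what is visible of it).
The state is a dict: "clock": time; "qpos": joint angles; "qd": joint speeds; "tau": joint torques, N m; "eef_pos": TCP position; "tool_rot": TCP orientation; "force": force on the tool from outside, world axes, zero at the start; "torque": the same for the moment, N m; "width": finger opening in mm; "gripper_force": force on a finger pad.
Only numpy, scipy, OpenCV 4.12 (cv2) and the standard library are available. Lean on these libraries where they do the work, as an engineer would, in place of code of your own. Each camera call takes 0.05 s, during which the arm holds its last target. There are 200 camera calls.

TASK

Slide the slotted length stop along the jig until its pointer meets the scribed line on the small metal tag, then tighten its clamp knob by turning it clockwise as far as it goes. Then lay the loose metal bar in the V-trough with one end up against the arm of the stop, the stop still on its line, and let go; do not shift the tape, eraser, marker or pencil carton.

Things in the scene. Friction and masses are not known exactly. Their poses are not given: they have to be found in the camera images.
- jig: Grey metal base plate screwed to the bench, 400 mm long (its own y), 150 mm wide (x -60 to +90 mm), 12 mm thick. Origin on the bench under the jig; z up. On it, along y, lies an angle-iron V-trough of two 45-degree legs: inner fold at x = -30 mm, z = 22 mm; rims at z = 35 mm, 13 mm either side of the fold (16 mm to the outside edge); it runs from y = -190 to +50 mm. A bar seated in it has its centre line at x = -30, z = 39 mm.
- stop (a joint): Travel of the aluminium length stop along the jig's +y, in m, 0 to 0.10; starts near 0. It slides stiffly (about 9 N to move it) and stays where it is left.
- stop_top (a point): Middle of the top edge of the stop's upright plate, which stands across the trough: 10 mm thick (jig y), 102 mm long (jig x, this point +-50 mm), top 78 mm above the bench. Over the trough its underside is 36 mm above the bench; further out (jig +x) it stands on a slotted foot, 5 mm thick, that reaches 180 mm to jig +y, under the clamp knob. The plate can be pinched from above across its 10 mm thickness. Axes as the jig.
- stop_face (a point): Centre of the face of the stop's arm on the jig -y side, right above the trough's fold, 39 mm above the bench: the end of the bar goes against it. Axes as the jig.
- stop_pointer (a point): Tip of the small dark pointed tooth on the jig +x side of the stop's foot, in line (same jig y) with the middle of the upright plate. Axes as the jig; it moves with the stop.
- mark_line (a point): Middle of the scribed dark line (2 mm wide, along jig x) on a small aluminium tag, 22 x 18 x 3 mm, fixed to the base plate beside the pointer's path. The pointer must stand at the line: same jig y. Axes as the jig.
- clamp (a joint): Angle of the clamp knob, rad: near 0 is loose, grows clockwise seen from above, up to the hard stop at 1.4 (tight). Takes about 0.1 N m and stays where it is left.
- clamp_grip (a point): On the axis of the black clamp knob, at the height to grip (42 mm above the bench). The grip is a bar 52 mm long (this point's x, which turns with the knob; along jig x at joint value 0), 12 mm wide (y), 22 mm tall (31 to 53 mm above the bench). The knob stays in place on the jig, at jig x = 30, y = 90 mm, while the stop slides.
- bar_center (a point): Centre of the loose plain round aluminium bar, diameter 24 mm, length 110 mm along its own y, 0.13 kg; starts lying on the bench, to the robot's right of the jig. Either end may face the stop.
- tape: Roll of tape lying flat, 90 mm across, 25 mm high; leave alone. Origin under its centre.
- eraser: Eraser, 22 x 50 x 12 mm; leave alone. Origin under its centre.
- marker: Short black marker standing upright, diameter 28, height 75 mm; leave alone. Origin under its centre.
- carton: Flat pencil carton, 80 x 200 x 18 mm; leave alone. Origin under its centre.

How it is judged (in metres and radians):
On the way, in this order (a step that is already met when the one before it is completed fails the run):
1. the stop's pointer stands at the line while the knob is still loose (y of stop_pointer in the frame of mark_line between -0.003 and 0.003 m and value of joint clamp below 0.6 rad), for 0.2 s.
2. the knob is turned tight with the pointer at the line (y of stop_pointer in the frame of mark_line between -0.003 and 0.003 m and value of joint clamp above 1.2 rad), for 0.2 s.
3. the bar lies in the trough against the stop (all of step 2 and x of bar_center in the frame of jig between -0.034 and -0.026 m and z of bar_center in the frame of jig between 0.034 and 0.044 m and angle between the y axis of bar_center and the y axis of jig, either way round below 0.06 rad and y of bar_center in the frame of stop_face between -0.059 and -0.05 m), for 0.2 s.
At the end, for the whole second after the job is handed in: The pointer is within 3 mm of the line along the jig, the knob is turned past 1.2 rad (stop at 1.4), and the bar rests in the V-trough: centre within 4 mm sideways and 5 mm in height of its seat, parallel to the trough within 0.06 rad, its end within 4 mm of the stop's face; at rest (all of step 3 and linear speed of bar below 0.02 m/s); the robot touches nothing.
It fails at once if the tape is shifted by more than 30 mm (distance of tape from where it was at the start of the episode above 0.03 m).
It fails at once if the eraser is shifted by more than 30 mm (distance of eraser from where it was at the start of the episode above 0.03 m).
It fails at once if the marker is shifted by more than 30 mm (distance of marker from where it was at the start of the episode above 0.03 m).
It fails at once if the carton is shifted by more than 30 mm (distance of carton from where it was at the start of the episode above 0.03 m).
It also fails if it takes over 72 s, if anything falls off the work surface, if the arm or the gripper's body presses on something with over 40 N, if the wrist force passes 120 N, or if a joint passes its speed limit or range.

## Working session

There is one attempt and no reset: what is moved stays moved. The work goes in short steps, Python scripts to look and compute and a tool call to move; the robot and the scene stay as the last step left them, time stands still between calls to the robot, and variables do not carry over. Pictures are saved under pics/ and viewed, at most 10 in all, crops included, and the job is handed in when it is done.

Besides the shell and the picture viewer there is one more tool, called after "Emit:" as name(argument=value, ...) on one line, values as JSON. step_arm: Moves the arm, as the interface text tells. Shift numbers are shares of 150 mm and turn numbers shares of 45 degrees, none past 1 either way. Its arguments: {"type":"object","properties":{"series":{"type":"array","items":{"type":"array","items":{"type":"array","items":{"type":"number","minimum":-1,"maximum":1}}}}},"required":["series"]}

```bash
mkdir -p pics; cat > h.py <<'E'
import numpy as np,cv2
from cell import ctrl
def K(p): return np.array([[p['fx'],0,p['cx']],[0,p['fy'],p['cy']],[0,0,1.]])
def ray(p,uv,z):
    n=cv2.undistortPoints(np.array([[uv]],float),K(p),np.array(p['dist'],float))[0,0]
    R=np.array(p['R']);t=np.array(p['t']);c=-R.T@t;d=R.T@np.array([n[0],n[1],1]);return c+d*(z-c[2])/d[2]
def proj(p,X):
    r=cv2.Rodrigues(np.array(p['R'],float))[0]
    return cv2.projectPoints(np.array(X,float).reshape(-1,1,3),r,np.array(p['t'],float),K(p),np.array(p['dist'],float))[0][:,0]
def save(p,n): cv2.imwrite('pics/'+n+'.png',cv2.cvtColor(p['img'],cv2.COLOR_RGB2BGR))
E
python3 - <<'E'
from h import *
Z=dict(jig=12,stop_top=78,stop_face=39,stop_pointer=17,mark_line=15,clamp_grip=53,bar_center=12,tape=25,eraser=12,marker=75,carton=18,stop=40,clamp=50)
for n in ['top','scene']:
    p=ctrl.get_image(n);save(p,n+'0')
    print(n,-np.array(p['R']).T@p['t'])
    for k,z in Z.items():
        try:
            for d in ctrl.recognise(p,k)[:2]: print(k,np.round(d['centre'],1),round(d['score'],2),ray(p,d['centre'],z).round(1))
        except Exception as e: print(k,e)
s=ctrl.read_state();print(s['eef_pos'],s['tool_rot'],s['width'],s['clock'])
E
```

```text
top [411.04621001 -33.02692355 983.85716765]
jig [259.5 203.1] 0.64 [558.8  45.1  12. ]
stop_top [255.3 198.4] 0.76 [557.7  48.1  78. ]
stop_face [261.5 196.4] 0.86 [568.3  39.4  39. ]
stop_pointer [262.  201.1] 0.67 [562.3  39.8  17. ]
stop_pointer [372.9 313.6] 0.32 [ 340.9 -185.2   17. ]
mark_line [255.9 172. ] 0.65 [623.1  54.2  15. ]
clamp_grip [215.1 191.5] 0.81 [574.2 129.2  53. ]
bar_center [414.9 244.7] 0.57 [ 478.2 -273.6   12. ]
tape [423.5 123.3] 0.74 [ 732.5 -294.8   25. ]
eraser [323.9 294.9] 0.52 [376.  -88.2  12. ]
marker [374.5 312.6] 0.5 [ 346.9 -179.1   75. ]
carton [293.5  92.5] 0.63 [796.4 -20.1  18. ]
stop [264.7 201. ] 0.58 [559.   32.7  40. ]
clamp [215.1 189.8] 0.73 [578.1 129.9  50. ]
scene [1094.10321445  -56.27538021  633.70925021]
jig [369.1 239.9] 0.6 [616.4  42.4  12. ]
stop_top [366.4 218.9] 0.82 [617.1  31.3  78. ]
stop_face [366.9 221.7] 0.63 [591.1  37.8  39. ]
stop_pointer [367.1 219. ] 0.74 [565.1  42.4  17. ]
stop_pointer [343.9 322.8] 0.59 [795.9 -16.8  17. ]
clamp_grip [414.1 217.1] 0.38 [591.2 130.2  53. ]
bar_center [221.3 188.7] 0.96 [ 468.2 -283.7   12. ]
tape [194.8 265. ] 0.87 [ 685.  -292.8   25. ]
eraser [343.6 325.1] 0.71 [797.6 -17.2  12. ]
eraser [309.6 164.2] 0.52 [384.  -82.1  12. ]
marker [273.9 146.3] 0.54 [ 393.  -163.2   75. ]
carton [343.  323.3] 0.67 [797.3 -18.4  18. ]
stop [367.7 219.6] 0.96 [586.4  39.8  40. ]
clamp [412.6 218.3] 0.75 [591.7 127.7  50. ]
[176.34506991 625.65004333 231.32426381] [ 3.14154005e+00 -2.40222692e-05  2.86681270e+00] 85.82875810595728 1.4
```

View pics/top0.png

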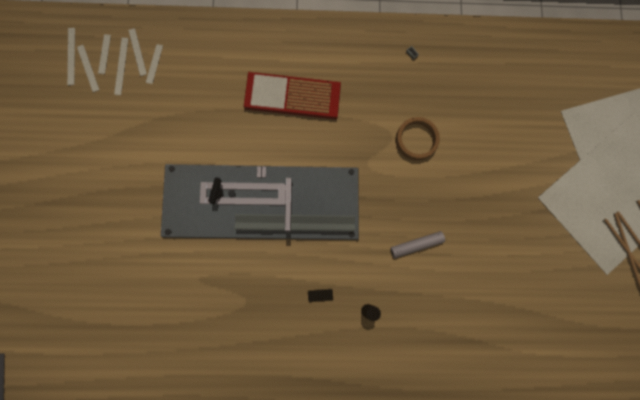

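View pics/scene0.png

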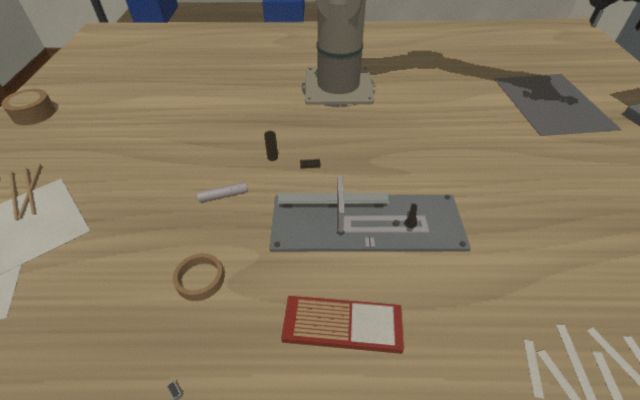

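The top view shows the jig with +y to image left, corners near (164,165), (359,167), (358,240) and (162,239). The stop plate is at col 289, the tag at (262,172), the knob at (215,191) and the bar from (391,253) to (445,238).

```bash
python3 - <<'E'
from h import *
p=ctrl.get_image('top')
im=p['img']
from scipy.optimize import least_squares
C=np.array([[90,200],[90,-200],[-60,-200],[-60,200]],float)
uv=np.array([[164,165],[359,167],[358,240],[162,239]],float)
W=np.array([ray(p,u,12)[:2] for u in uv]);print(W.round(1))
def f(q):
    c,s=np.cos(q[2]),np.sin(q[2]);return ((C@np.array([[c,s],[-s,c]]))+q[:2]-W).ravel()
r=least_squares(f,[540,40,0],x_scale=[1,1,.01]);print(r.x,r.fun.round(1))
for n,u,z in [('plate top+x end',(289,178),78),('plate -x',(289,243),78),('tag',(262,171),15),('bar a',(391,253),12),('bar b',(445,238),12),('tape',(418,139),12)]: print(n,ray(p,u,z).round(1))
w=ctrl.get_image('wrist');R=np.array(w['R']);print('wristcam',(-R.T@w['t']).round(1),R.round(2))
E
```

```text
[[ 634.8  243.1]
 [ 638.6 -159.7]
 [ 486.2 -156.9]
 [ 482.8  237.5]]
[5.45608762e+02 4.08802856e+01 8.89589082e-03] [-1.  -1.5 -1.2  1.4  1.2 -2.7  1.   2.8]
plate top+x end [598.7 -15.4  78. ]
plate -x [473.7 -17.9  78. ]
tag [625.4  41.7  15. ]
bar a [ 460.7 -224.2   12. ]
bar b [ 492.7 -336.2   12. ]
tape [ 701.9 -285.7   12. ]
wristcam [100.6 648.1 374.3] [[ 0.27  0.96 -0.  ]
 [ 0.92 -0.26  0.31]
 [ 0.29 -0.08 -0.95]]
```

Emit:
step_arm(series=[[[0,0,-0.18,0,0,-0.23,0],[0,0,-0.18,0,0,-0.23,0],[0,0,0,-0.15,-0.25,0,0],[0,0,0,-0.15,-0.25,0,0],[0,0,0,-0.15,-0.25,0,0],[0,0,0,-0.15,-0.25,0,0],[0,0,0,-0.15,-0.25,0,0],[0,0,0,-0.15,-0.25,0,0],[0,0,0,-0.15,-0.25,0,0],[0,0,0,-0.15,-0.25,0,0],[0,0,0,-0.15,-0.25,0,0],[0,0,0,-0.15,-0.25,0,0]]])

```text
clock: 2.7
eef_pos: [405.1, 250.9, 300.6]
tool_rot: [3.141, 0.001, -3.134]
force: [-0.7, 0.7, -0.6]
width: 85.4
gripper_force: 0.0
```

Emit:
step_arm(series=[[[0,0,0,-0.15,-0.25,0,0],[0,0,0,-0.15,-0.25,0,0],[0,0,0,-0.15,-0.25,0,0],[0,0,0,-0.15,-0.25,0,0],[0,0,0,-0.15,-0.25,0,0],[0,0,0,0,-0.1,0,0],[0,0,0,0,0,0,0]]])

```text
clock: 3.4
eef_pos: [518.8, 47.5, 300.3]
tool_rot: [-3.14, -0.0, -3.139]
force: [-0.3, -0.3, 0.7]
width: 85.5
gripper_force: 0.0
```

```bash
python3 - <<'E'
from h import *
p=ctrl.get_image('wrist');save(p,'w1')
Z=dict(stop_top=78,stop_face=39,stop_pointer=17,mark_line=15,clamp_grip=53)
for k,z in Z.items():
    for d in ctrl.recognise(p,k)[:2]: print(k,np.round(d['centre'],1),round(d['score'],2),ray(p,d['centre'],z).round(1))
s=ctrl.read_state();print(s['eef_pos'],s['tool_rot'],s['qpos'],s['clock'])
E
```

```text
stop_top [300.3 195.8] 0.94 [548.5  24.3  78. ]
stop_face [308. 194.] 0.82 [557.8  31.1  39. ]
stop_pointer [305.8 194.2] 0.57 [564.5  27.3  17. ]
mark_line [316.6 236.4] 0.74 [623.9  40.9  15. ]
clamp_grip [389.  205.5] 0.89 [567.7 127.7  53. ]
[518.07351303  52.61920076 300.38388482] [ 3.14086353e+00 -4.74480123e-05 -3.13076792e+00] [-0.24828933  0.36697878  0.13065722  1.78467506 -0.05668734  0.99349507
  1.48633784] 3.7
```

View pics/w1.png

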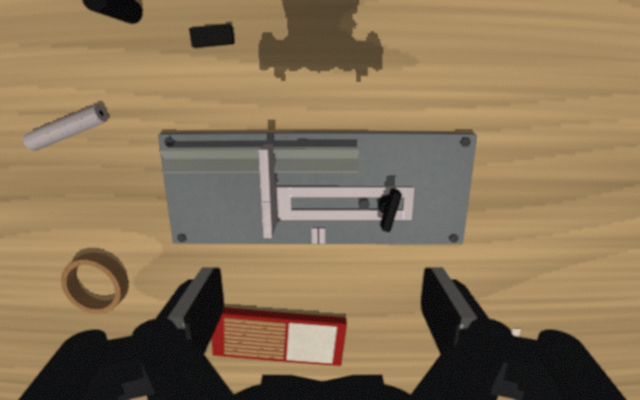

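The wrist view has world +x down and +y right. Plate corners are at (162,131), (475,132), (463,243) and (172,243), the stop plate is at col ~266, rows 149–237, the tag line at (318.5,236) and the knob at (390,210).

```bash
python3 - <<'E'
from h import *
p=ctrl.get_image('wrist')
from scipy.optimize import least_squares
C=np.array([[-60,-200],[-60,200],[90,200],[90,-200]],float)
uv=np.array([[162,131],[475,132],[463,243],[172,243]],float)
W=np.array([ray(p,u,12)[:2] for u in uv])
def T(q,C):
    c,s=np.cos(q[2]),np.sin(q[2]);return (np.array(C,float)@np.array([[c,s],[-s,c]]))+q[:2]
r=least_squares(lambda q:(T(q,C)-W).ravel(),[540,40,0],x_scale=[1,1,.01]);q=r.x;print(q,r.fun.round(1))
inv=lambda X:(np.array(X[:2])-q[:2])@np.array([[np.cos(q[2]),-np.sin(q[2])],[np.sin(q[2]),np.cos(q[2])]])
for n,u,z in [('plate -x',(265,149),78),('plate +x',(267,237),78),('tag',(318.5,236),15),('knob',(390,208),53),('k1',(394,191),53),('k2',(387,230),53),('bara',(28,143),12),('barb',(104,111),12)]: X=ray(p,u,z);print(n,X.round(1),inv(X).round(1))
print('knob',T(q,[[30,90]]))
c=cv2.resize(cv2.cvtColor(p['img'][115:255,150:310],cv2.COLOR_RGB2BGR),(800,700)[:2],interpolation=cv2.INTER_CUBIC)
a=cv2.cvtColor(p['img'][130:250,230:410],cv2.COLOR_RGB2BGR);cv2.imwrite('pics/c1.png',cv2.resize(a,(792,528),interpolation=cv2.INTER_CUBIC))
E
```

```text
[5.44472409e+02 4.86950464e+01 7.16057575e-03] [ 0.7 -6.   0.5  4.5  0.1  0.7 -1.2  0.7]
plate -x [496.9  -6.8  78. ] [-48.  -55.1]
plate +x [597.7  -8.5  78. ] [ 52.8 -57.5]
tag [622.8  50.1  15. ] [78.3  0.9]
knob [569.6 135.2  53. ] [25.7 86.4]
k1 [548.5 138.5  53. ] [ 4.7 89.7]
k2 [597.8 133.6  53. ] [54.  84.5]
bara [ 499.  -329.9   12. ] [ -48.2 -378.2]
barb [ 460.2 -217.3   12. ] [ -86.2 -265.4]
knob [[573.8271939  138.90755457]]
```

View pics/c1.png

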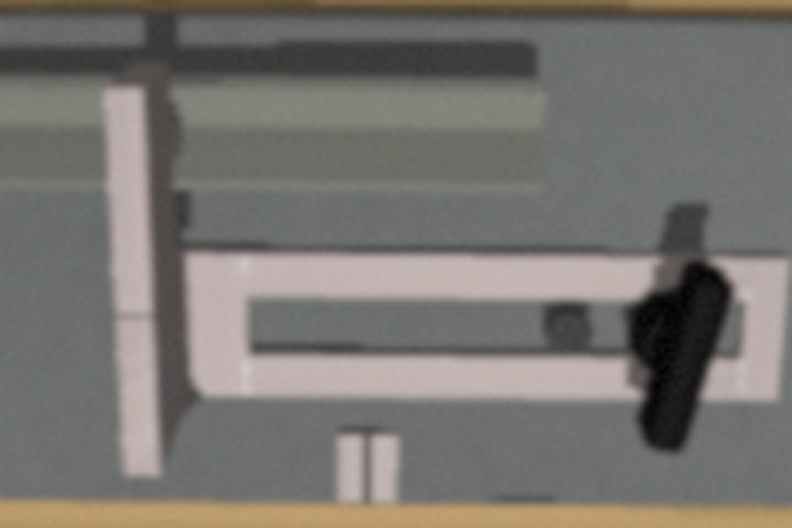

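The crop shows the plate's top edge running from (126,87) to (142,475), and the tag line at (366,468). The knob bar runs from (708,265) to (662,450). I'll recompute from a settled picture.

```bash
python3 - <<'E'
from h import *
p=ctrl.get_image('wrist');print(ctrl.read_state()['eef_pos'])
cr=lambda a,b:(230+a/4.4-.4,130+b/4.4-.4)
for n,u,z in [('plate -x',cr(126,87),78),('plate +x',cr(142,475),78),('tag',cr(366,468),15),('knob',cr(687,355),53),('k1',cr(708,265),53),('k2',cr(662,450),53),('trough rim end +y -x',cr(545,78),35),('+x',cr(545,187),35)]: X=ray(p,u,z);print(n,X.round(1))
for n in ['plate','tag']: pass
E
```

```text
[518.23022921  52.06792426 300.38062854]
plate -x [497.4 -14.3  78. ]
plate +x [598.5 -14.8  78. ]
tag [622.9  42.1  15. ]
knob [572.6 130.   53. ]
k1 [547.3 133.9  53. ]
k2 [600.5 124.9  53. ]
trough rim end +y -x [500.7  90.3  35. ]
+x [530.6  91.4  35. ]
```

Emit:
step_arm(series=[[[0,0,0,-0.08,-0.148,0.28,0],[0,0,0,-0.08,-0.148,0.28,0],[0,0,0,-0.08,-0.148,0.28,0],[0,0,0,0,0,0.28,0],[0,0,0,0,0,0.28,0],[0,0,0,0,0,0.28,0],[0,0,0,0,0,0,0],[0,0,0,0,0,0,0],[0,0,0,0,0,0,1],[0,0,0,0,0,0,1],[0,0,0,0,0,0,1],[0,0,0,0,0,0,1]]])

```text
clock: 5.0
eef_pos: [555.7, -15.4, 49.6]
tool_rot: [3.142, 0.002, -3.134]
force: [0.7, 0.0, -1.1]
width: 28.3
gripper_force: 0.0
```

Emit:
step_arm(series=[[[0,0,0,0,0,0,1],[0,0,0,0,0,0,1],[0,0,0,0,0,0,1]]])

```text
clock: 5.3
eef_pos: [555.2, -15.4, 49.0]
tool_rot: [3.141, 0.001, -3.134]
force: [-0.5, 0.2, 6.8]
width: 8.8
gripper_force: 58.7
```

Emit:
step_arm(series=[[[0,0,0,0,0.05,0,1],[0,0,0,0,0.055,0,1],[0,0,0,0,0.055,0,1],[0,0,0,0,0.055,0,1],[0,0,0,0,0.055,0,1],[0,0,0,0,0.055,0,1],[0,0,0,0,0.055,0,1],[0,0,0,0,0,0,1],[0,0,0,0,0,0,1],[0,0,0,0,0,0,1]]])

```text
clock: 6.3
eef_pos: [555.2, 39.1, 49.0]
tool_rot: [-3.139, 0.001, -3.136]
force: [0.3, -4.2, 5.6]
width: 9.0
gripper_force: 59.0
```

```bash
python3 - <<'E'
from h import *
p=ctrl.get_image('wrist');save(p,'w2')
print(proj(p,[[623,42,15]]))
E
```

```text
[[324.72887054 340.63948418]]
```

View pics/w2.png

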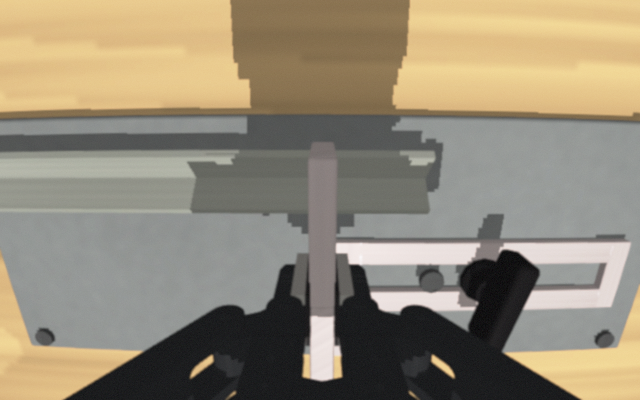

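The plate is held between the fingers at col ~322 and hides the tag. I'll nudge the remaining ~2.5 mm, then release and look from above.

Emit:
step_arm(series=[[[0,0,0,0,0.015,0,1],[0,0,0,0,0,0,1],[0,0,0,0,0,0,1],[0,0,0,0,0,0,1]]])

```text
clock: 6.75
eef_pos: [555.1, 40.0, 49.0]
tool_rot: [-3.138, 0.001, -3.137]
force: [0.5, -7.5, 5.5]
width: 9.2
gripper_force: 59.0
```

Emit:
step_arm(series=[[[0,0,0,0,0,0,0],[0,0,0,0,0,0,0],[0,0,0,0,0,0,0],[0,0,0,0,0,0,0],[0,0,0,0,0,-0.2,0],[0,0,0,0,0,-0.3,0],[0,0,0,0.1,0,-0.3,0],[0,0,0,0.2,0,-0.1,0],[0,0,0,0,0,0,0],[0,0,0,0,0,0,0],[0,0,0,0,0,0,0]]])

```text
clock: 7.85
eef_pos: [509.9, 43.6, 182.7]
tool_rot: [3.142, -0.0, -3.133]
force: [-0.1, 0.2, -0.0]
width: 85.4
gripper_force: 0.0
```

```bash
python3 - <<'E'
from h import *
p=ctrl.get_image('wrist')
print(ctrl.read_state()['eef_pos'],proj(p,[[623,42,15],[573,130,53]]))
u,v=proj(p,[[595,42,20]])[0]; u0,v0=max(0,int(u)-60),max(0,int(v)-50);print(u0,v0)
a=cv2.cvtColor(p['img'][v0:v0+100,u0:u0+160],cv2.COLOR_RGB2BGR);cv2.imwrite('pics/c2.png',cv2.resize(a,None,fx=5,fy=5,interpolation=cv2.INTER_CUBIC))
E
```

```text
[509.90929002  43.54352681 182.49466292] [[318.64817919 288.74838469]
 [418.42382626 262.7595892 ]]
258 216
```

View pics/c2.png

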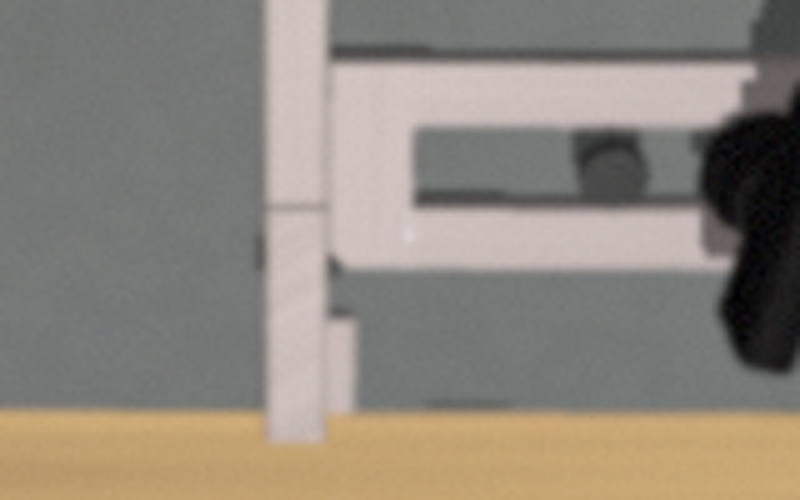

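The tag's right edge is at crop x 356 (row ~360), and the plate's top centre at crop x 296.

```bash
python3 - <<'E'
from h import *
p=ctrl.get_image('wrist');print(ctrl.read_state()['eef_pos'])
cr=lambda a,b:(258+a/5-.4,216+b/5-.4)
for n,u,z in [('plate top end',cr(296.5,440),78),('plate top mid',cr(297,207),78),('tag edge',cr(356,365),15),('tooth L',cr(258,250),17),('tooth R',cr(338,265),17)]: print(n,ray(p,u,z).round(1))
E
```

```text
[509.79963547  43.43028938 182.37567803]
plate top end [598.1  40.9  78. ]
plate top mid [555.1  40.9  78. ]
tag edge [622.4  52.3  15. ]
tooth L [595.1  32.4  17. ]
tooth R [598.3  48.3  17. ]
```

Emit:
step_arm(series=[[[0,0,0,0,0.27,0,0],[0,0,0,0,0.27,0,0],[0,0,0,0,0.1,0,0],[0,0,0,0,0,0,0],[0,0,0,0,0,0,0]]])

```text
clock: 8.45
eef_pos: [508.7, 138.1, 182.7]
tool_rot: [-3.14, -0.001, -3.134]
force: [0.5, -0.5, 0.4]
width: 85.7
gripper_force: 0.0
```

```bash
python3 - <<'E'
from h import *
p=ctrl.get_image('wrist');save(p,'w3')
print(ctrl.read_state()['eef_pos'])
a=proj(p,[[610,42,15],[573,130,53]]);print(a)
u,v=a[0];u0,v0=max(0,int(u)-60),int(v)-70;print(u0,v0)
a=cv2.cvtColor(p['img'][v0:v0+110,u0:u0+150],cv2.COLOR_RGB2BGR);cv2.imwrite('pics/c3.png',cv2.resize(a,None,fx=5,fy=5,interpolation=cv2.INTER_CUBIC))
E
```

```text
[508.79067894 137.42093964 182.84547911]
[[226.40496219 277.82328552]
 [311.34625629 263.71780678]]
166 207
```

View pics/c3.png

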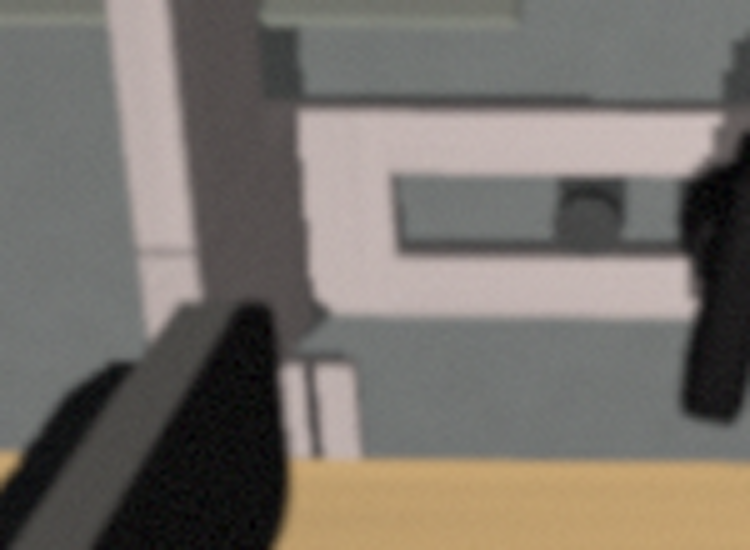

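The scribed line runs from (310,362) to (318,455) in the crop. The plate's +y face meets the foot along (300,105)–(316,300).

```bash
python3 - <<'E'
from h import *
p=ctrl.get_image('wrist')
cr=lambda a,b:(166+a/5-.4,207+b/5-.4)
for n,u,z in [('line a',cr(311,365),15),('line b',cr(318,453),15),('face a',cr(300,110),17),('face b',cr(315,295),17),('tooth R',cr(327,315),17),('tooth tip?',cr(297,350),17),('top a',cr(140,20),78),('top b',cr(170,250),78),('foot corner L',cr(398,250),17),('slot',cr(390,175),17),('knob end',cr(707,415),53)]: print(n,ray(p,u,z).round(1))
E
```

```text
line a [612.1  42.3  15. ]
line b [633.  42.  15.]
face a [555.2  45.4  17. ]
face b [595.  45.  17.]
tooth R [599.5  47.1  17. ]
tooth tip? [607.6  40.3  17. ]
top a [515.9  40.2  78. ]
top b [554.8  40.7  78. ]
foot corner L [584.8  62.5  17. ]
slot [568.6  62.   17. ]
knob end [599.3 125.1  53. ]
```

Plate centre and pointer read y≈40.5 and the line 42.2, so it is about 1.7 mm short. I'll re-grip and nudge, allowing for the arm's compliance.

Emit:
step_arm(series=[[[0,0,0,-0.1,-0.217,0,0],[0,0,0,-0.1,-0.215,0,0],[0,0,0,-0.107,-0.215,0,0],[0,0,0,0,0,0.3,0],[0,0,0,0,0,0.3,0],[0,0,0,0,0,0.29,0],[0,0,0,0,0,0,1],[0,0,0,0,0,0,1],[0,0,0,0,0,0,1],[0,0,0,0,0,0,1],[0,0,0,0,0,0,1],[0,0,0,0,0,0,1]]])

```text
clock: 9.75
eef_pos: [557.0, 41.7, 52.1]
tool_rot: [-3.141, 0.004, -3.135]
force: [-1.3, -2.8, 8.6]
width: 8.8
gripper_force: 59.0
```

Emit:
step_arm(series=[[[0,0,0,0,0.015,0,1],[0,0,0,0,0.015,0,1],[0,0,0,0,0,0,1],[0,0,0,0,0,0,1],[0,0,0,0,0,0,1]]])

```text
clock: 10.25
eef_pos: [557.0, 43.4, 52.1]
tool_rot: [-3.138, 0.004, -3.137]
force: [-0.9, -7.8, 9.0]
width: 8.9
gripper_force: 59.1
```

Emit:
step_arm(series=[[[0,0,0,0,0,0,0],[0,0,0,0,0,0,0],[0,0,0,0,0,0,0],[0,0,0,0,0,0,0],[0,0,0,0,0,-0.3,0],[0,0,0,0,0,-0.3,0],[0,0,0,0,0.25,-0.1,0],[0,0,0.1,-0.05,0.25,0,0],[0,0,0.09,-0.06,0.07,0,0],[0,0,0,0,0,0,0],[0,0,0,0,0,0,0],[0,0,0,0,0,0,0]]])

```text
clock: 11.45
eef_pos: [571.4, 130.2, 154.5]
tool_rot: [-3.14, -0.001, 2.999]
force: [-0.1, 0.9, 0.2]
width: 85.7
gripper_force: 0.0
```

```bash
python3 - <<'E'
from h import *
s=ctrl.read_state();print(s['eef_pos'],s['tool_rot'],s['qpos'])
p=ctrl.get_image('top')
d=ctrl.recognise(p,'clamp_grip');print([(x['centre'],ray(p,x['centre'],53).round(1),x['score']) for x in d[:1]])
p=ctrl.get_image('wrist')
d=ctrl.recognise(p,'clamp_grip');print([(x['centre'],ray(p,x['centre'],50).round(1),x['score']) for x in d[:1]])
save(p,'w4')
E
```

```text
[571.43388893 130.21487433 154.46781292] [-3.14017794e+00 -1.13743259e-03  2.99941724e+00] [-0.39736908  0.6394652   0.1968899   1.77966304 -0.17251945  0.74081536
  1.31803445]
[([215.2, 194.0], array([569.2, 128.8,  53. ]), 0.61)]
[([324.4, 199.9], array([569.9, 133.3,  50. ]), 0.73)]
```

View pics/w4.png

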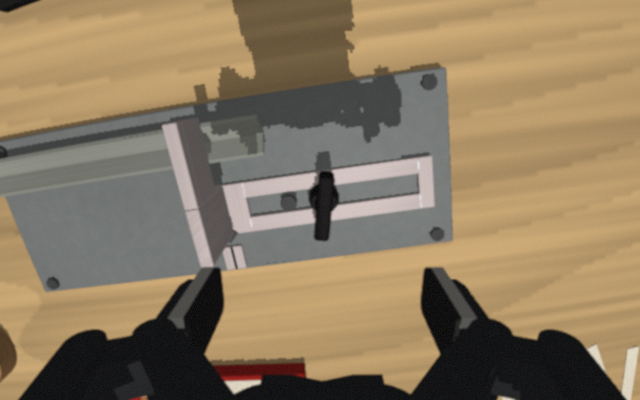

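The knob bar lines up with the gripper, with its centre at (324,203). Going down to grip it.

Emit:
step_arm(series=[[[0,0,0,0,0.007,0.28,0],[0,0,0,0,0,0.28,0],[0,0,0,0,0,0.2,0],[0,0,0,0,0,0.07,0],[0,0,0,0,0,0,0],[0,0,0,0,0,0,1],[0,0,0,0,0,0,1],[0,0,0,0,0,0,1],[0,0,0,0,0,0,1],[0,0,0,0,0,0,1],[0,0,0,0,0,0,1],[0,0,0,0,0,0,1]]])

```text
clock: 12.85
eef_pos: [572.5, 131.7, 31.5]
tool_rot: [-3.14, 0.001, 2.999]
force: [-1.5, -2.6, 8.0]
width: 13.8
gripper_force: 58.5
```

Emit:
step_arm(series=[[[0,0,0.15,0,0,0,1],[0,0,0.15,0,0,0,1],[0,0,0.15,0,0,0,1],[0,0,0.15,0,0,0,1],[0,0,0.15,0,0,0,1],[0,0,0.15,0,0,0,1],[0,0,0.15,0,0,0,1],[0,0,0.15,0,0,0,1],[0,0,0.15,0,0,0,1],[0,0,0.15,0,0,0,1],[0,0,0,0,0,0,1],[0,0,0,0,0,0,1]]])

```text
clock: 14.05
eef_pos: [575.9, 135.6, 31.6]
tool_rot: [3.134, -0.001, 1.824]
force: [5.5, 3.4, 1.9]
width: 14.0
gripper_force: 58.7
```

Emit:
step_arm(series=[[[0,0,0.1,0,0,0,1],[0,0,0.08,0,0,0,1],[0,0,0,0,0,0,1],[0,0,0,0,0,0,1]]])

```text
clock: 14.45
eef_pos: [576.8, 135.3, 33.4]
tool_rot: [3.132, -0.002, 1.685]
force: [2.8, 2.5, 15.4]
width: 10.7
gripper_force: 88.7
```

Emit:
step_arm(series=[[[0,0,0,0,0,0,0],[0,0,0,0,0,0,0],[0,0,0,0,0,0,0],[0,0,0,0,0,0,0],[0,0,0,0,0,-0.28,0],[0,0,0,0,0,-0.28,0],[0,0,-0.13,0,0,-0.28,0],[0,0,-0.12,0,0,-0.28,0],[0,0,0,-0.24,-0.146,0,0],[0,0,0,-0.24,-0.146,0,0],[0,0,0,-0.24,-0.146,0,0],[0,0,0,-0.24,-0.146,0,0]]])

```text
clock: 15.65
eef_pos: [531.3, -31.9, 198.2]
tool_rot: [-3.141, -0.0, 1.878]
force: [0.5, -0.5, -1.1]
width: 85.3
gripper_force: 0.0
```

Emit:
step_arm(series=[[[0,0,0,-0.24,-0.146,0,0],[0,0,0,-0.24,-0.146,0,0],[0,0,0,-0.24,-0.146,0,0],[0,0,0,-0.24,-0.146,0,0],[0,0,0,-0.24,-0.146,0,0],[0,0,0,-0.24,-0.146,0,0],[0,0,0,0,0,0,0],[0,0,0,0,0,0,0],[0,0,0,0,0,0,0]]])

```text
clock: 16.55
eef_pos: [472.2, -274.7, 197.8]
tool_rot: [-3.141, -0.002, 1.878]
force: [0.5, -0.0, -0.4]
width: 85.7
gripper_force: 0.0
```

```bash
python3 - <<'E'
from h import *
s=ctrl.read_state();print(s['eef_pos'],s['tool_rot'],s['qpos'].round(2))
q=ctrl.get_image('top');p=ctrl.get_image('wrist')
print([(x['centre'],ray(p,x['centre'],12).round(1),x['score']) for x in ctrl.recognise(p,'bar_center')[:1]])
A=cv2.resize(q['img'][150:250,150:370],(800,364),interpolation=cv2.INTER_CUBIC)[:,:]
B=cv2.resize(p['img'],(376,235))
C=np.zeros((600,800,3),np.uint8);C[:364]=A;C[365:600,:376]=B
hsv=cv2.cvtColor(p['img'],cv2.COLOR_RGB2HSV)
m=((hsv[...,1]<60)&(hsv[...,2]>90)).astype(np.uint8)
n,l,st,ce=cv2.connectedComponentsWithStats(m)
for i in np.argsort(-st[1:,4])[:4]+1:
    pts=np.argwhere(l==i)[:,::-1].astype(np.float32);print(st[i],cv2.minAreaRect(pts))
C[365:600,400:776]=cv2.resize(m*255,(376,235))[...,None]
cv2.imwrite('pics/c5.png',C[...,::-1])
E
```

```text
[ 472.22000429 -274.71812548  197.81115423] [-3.14137766e+00 -1.67708178e-03  1.87842174e+00] [ 0.11  0.58  0.57  1.86 -0.42  0.82  1.2 ]
[([325.2, 179.7], array([ 475.9, -275.2,   12. ]), 0.81)]
[  380     0   195   115 14332] ((475.72265625, 31.262771606445312), (163.6949005126953, 125.93230438232422), 19.983108520507812)
[ 313  127   26  114 2583] ((325.5, 183.5), (113.0, 25.0), 90.0)
[470  96   1   1   1] ((470.0, 96.0), (0.0, 0.0), 0.0)
[467  95   1   1   1] ((467.0, 95.0), (0.0, 0.0), 0.0)
```

View pics/c5.png

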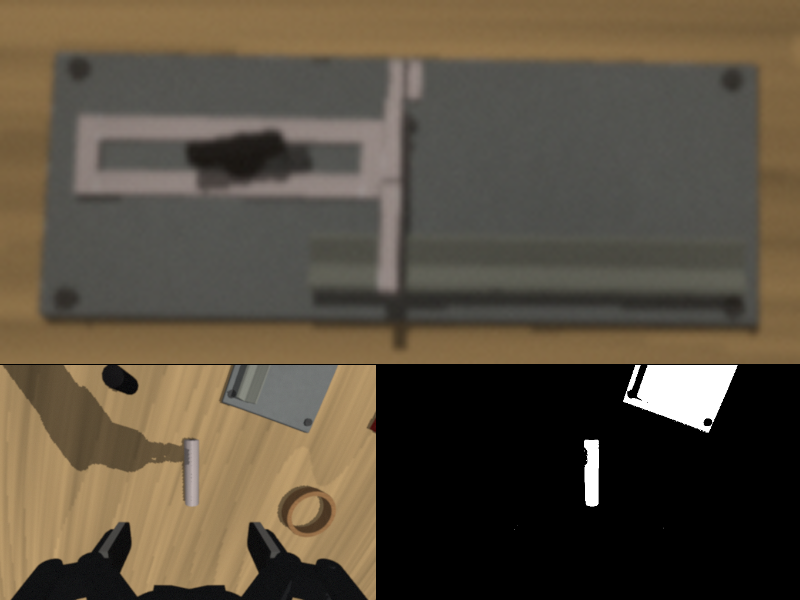

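The top view shows the knob turned about 80° and the plate at the tag. In the wrist view the bar is vertical at col 325, rows 127–241, in line with the gripper.

Emit:
step_arm(series=[[[0,0,0,-0.02,0.02,0.28,0],[0,0,0,0,0,0.28,0],[0,0,0,0,0,0.28,0],[0,0,0,0,0,0.28,0],[0,0,0,0,0,0.1,0],[0,0,0,0,0,0.05,0],[0,0,0,0,0,0,0],[0,0,0,0,0,0,1],[0,0,0,0,0,0,1],[0,0,0,0,0,0,1],[0,0,0,0,0,0,1],[0,0,0,0,0,0,1]]])

```text
clock: 17.9
eef_pos: [476.5, -278.3, 8.7]
tool_rot: [3.14, 0.001, 1.877]
force: [-0.3, 1.3, 6.1]
width: 21.3
gripper_force: 58.5
```

Emit:
step_arm(series=[[[0,0,0,0,0,0,1],[0,0,0,0,0,0,1]]])

```text
clock: 18.1
eef_pos: [476.5, -278.3, 8.8]
tool_rot: [3.14, 0.001, 1.877]
force: [0.4, 0.2, 5.6]
width: 21.9
gripper_force: 58.5
```

Emit:
step_arm(series=[[[0,0,0,0,0,-0.1,1],[0,0,0,0,0,-0.2,1],[0,0,0.128,0,0,-0.2,1],[0,0,0.128,0,0,-0.175,1],[0,0,0.128,0,0,0,1],[0,0,0,0.2,0.04,0,1],[0,0,0,0.255,0.04,0,1],[0,0,0,0.3,0.06,0,1],[0,0,0,0.3,0.06,0,1],[0,0,0,0.3,0.06,0,1],[0,0,0,0.2,0,0,1],[0,0,0,0.1,0,0,1]]])

```text
clock: 19.3
eef_pos: [513.3, -25.2, 109.4]
tool_rot: [-3.141, -0.003, 1.581]
force: [0.5, -0.7, -1.5]
width: 21.7
gripper_force: 59.2
```

Emit:
step_arm(series=[[[0,0,0,0,0,0,1],[0,0,0,0,0,0,1],[0,0,0,0,0,0,1]]])

```text
clock: 19.6
eef_pos: [513.7, -31.4, 109.6]
tool_rot: [3.141, 0.001, 1.573]
force: [0.1, -1.1, -0.9]
width: 21.6
gripper_force: 59.2
```

```bash
python3 - <<'E'
from h import *
s=ctrl.read_state();print(s['eef_pos'],s['tool_rot'],s['force'],s['width'])
p=ctrl.get_image('wrist');save(p,'w6')
print(proj(p,[[516,-30,22],[516,38,39],[516,38,78],[500,-150,35],[532,-150,35]]))
E
```

```text
[513.68802661 -31.35910534 109.56865443] [3.14085059e+00 9.22397974e-04 1.57332315e+00] [ 0.1374867  -1.09978657 -0.86023375] 21.55293459261599
[[325.5373978  208.60641481]
 [326.37694045 110.12548833]
 [327.32551742 114.14912332]
 [304.45435167 358.71728285]
 [345.25933446 358.77176748]]
```

View pics/w6.png

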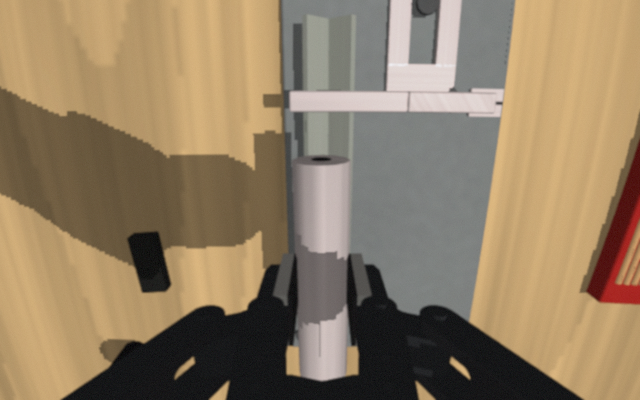

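The bar's front end is at (321,159), the plate's near top edge at row ~112, and the trough is centred at col ~327. The tag line (row 102) is level with the plate middle (row 101).

```bash
python3 - <<'E'
from h import *
p=ctrl.get_image('wrist');s=ctrl.read_state();print(s['eef_pos'])
for n,u,z in [('bar end',(321,159),112.8),('bar end top',(321,157),124.8),('plate near',(345,112),78),('plate far',(345,91),78),('rimL',(291.5,165),35),('trough end L',(306,15),35),('trough end R',(355,15),35),('line',(500,102),15)]: print(n,ray(p,u,z).round(1))
E
```

```text
[513.63482799 -31.23940121 109.35297209]
bar end [513.   22.3 112.8]
bar end top [513.   25.3 124.8]
plate near [524.6  39.   78. ]
plate far [524.4  48.9  78. ]
rimL [494.    3.8  35. ]
trough end L [504.1  91.   35. ]
trough end R [532.1  91.1  35. ]
line [632.9  43.4  15. ]
```

Emit:
step_arm(series=[[[0,0,0,0,0.023,0.15,1],[0,0,0,0,0,0.15,1],[0,0,0,0,0,0.1,1],[0,0,0,0,0,0.05,1],[0,0,0,0,0,0.02,1],[0,0,0,0,0,0,1],[0,0,0,0,0,0,1],[0,0,0,0,0,0,1]]])

```text
clock: 20.5
eef_pos: [517.6, -29.7, 39.2]
tool_rot: [3.14, 0.0, 1.576]
force: [-0.8, 0.3, -1.7]
width: 21.2
gripper_force: 59.2
```

Emit:
step_arm(series=[[[0,0,0,0.03,0,0,1],[0,0,0,0.03,0,0,1],[0,0,0,0.01,0,0,1],[0,0,0,0,0,0,1],[0,0,0,0,0,0,1]]])

```text
clock: 21.0
eef_pos: [517.0, -19.1, 38.5]
tool_rot: [-3.142, 0.0, 1.576]
force: [-0.9, -0.0, -1.7]
width: 21.3
gripper_force: 59.2
```

Emit:
step_arm(series=[[[0,0,0,0.01,0,0,1],[0,0,0,0,0,0,1],[0,0,0,0,0,0,1]]])

```text
clock: 21.3
eef_pos: [517.0, -17.7, 38.5]
tool_rot: [-3.142, 0.0, 1.576]
force: [0.6, -0.4, -1.7]
width: 21.9
gripper_force: 59.2
```

Next, small steps until it touches.

Emit:
step_arm(series=[[[0,0,0,0.01,0,0,1],[0,0,0,0,0,0,1],[0,0,0,0,0,0,1]]])

```text
clock: 21.6
eef_pos: [517.0, -16.1, 38.5]
tool_rot: [-3.142, -0.0, 1.576]
force: [0.4, 0.3, -1.5]
width: 21.8
gripper_force: 59.2
```

Emit:
step_arm(series=[[[0,0,0,0.007,0,0,1],[0,0,0,0,0,0,1],[0,0,0,0,0,0,1]]])

```text
clock: 21.9
eef_pos: [517.0, -15.1, 38.5]
tool_rot: [-3.142, -0.0, 1.576]
force: [0.2, 0.2, -0.7]
width: 21.6
gripper_force: 59.2
```

Emit:
step_arm(series=[[[0,0,0,0.007,0,0,1],[0,0,0,0,0,0,1],[0,0,0,0,0,0,1]]])

```text
clock: 22.2
eef_pos: [517.0, -14.5, 38.6]
tool_rot: [3.141, 0.001, 1.575]
force: [0.1, -1.0, -1.0]
width: 21.8
gripper_force: 59.2
```

```bash
python3 - <<'E'
from h import *
s=ctrl.read_state();print(s['eef_pos'],s['force'])
p=ctrl.get_image('wrist')
cv2.imwrite('pics/c7.png',cv2.resize(p['img'][20:180,250:410,::-1],(600,600),interpolation=cv2.INTER_CUBIC))
E
```

```text
[517.04631461 -14.47371417  38.58234862] [ 0.0938423  -0.98874542 -0.97954283]
```

View pics/c7.png

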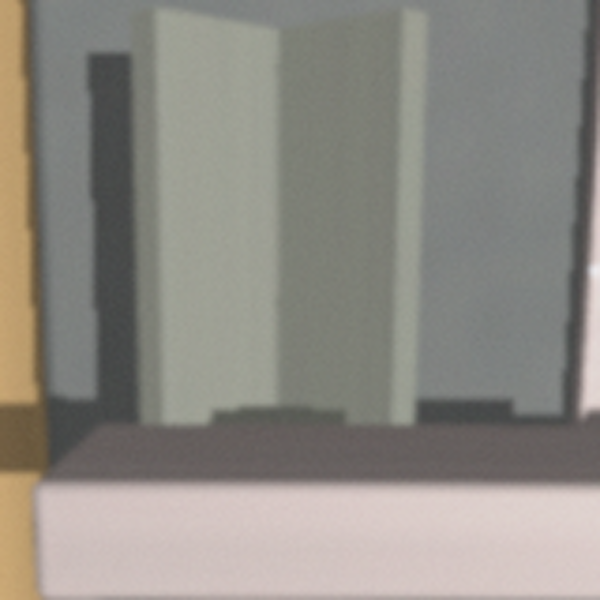

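The crop shows the far side of the plate and the trough beyond it. The y force has begun to rise and the motion lags, so the bar is touching the face. I'll lower slightly and release.

Emit:
step_arm(series=[[[0,0,0,0,0,0.01,1],[0,0,0,0,0,0,1],[0,0,0,0,0,0,0.6],[0,0,0,0,0,0,0.6],[0,0,0,0,0,0,0],[0,0,0,0,0,0,0],[0,0,0,0,0,0,0],[0,0,0,0,0,-0.2,0],[0,0,0,0,0,-0.3,0],[0,0,0,-0.1,0,-0.3,0],[0,0,0,-0.1,0,-0.1,0],[0,0,0,0,0,0,0]]])

```text
clock: 23.45
eef_pos: [518.8, -46.5, 174.7]
tool_rot: [3.136, 0.001, 1.573]
force: [0.5, -0.0, 0.2]
width: 85.7
gripper_force: 0.0
```

Emit:
step_arm(series=[[[0,0,0,0,0,0,0],[0,0,0,0,0,0,0],[0,0,0,0,0,0,0]]])

```text
clock: 23.75
eef_pos: [516.3, -43.0, 170.6]
tool_rot: [-3.139, -0.001, 1.577]
force: [0.8, -0.7, 0.5]
width: 85.9
gripper_force: 0.0
```

```bash
python3 - <<'E'
from h import *
s=ctrl.read_state();print(s['eef_pos'],s['force'])
p=ctrl.get_image('wrist')
print(proj(p,[[517,39,39],[517,39,51],[517,-71,51],[622,43,15]]))
cv2.imwrite('pics/c8.png',cv2.resize(p['img'][60:320,220:510,::-1],(669,600),interpolation=cv2.INTER_CUBIC))
E
```

```text
[516.30165297 -42.97572981 170.64406057] [ 0.8321781  -0.67583262  0.52305143]
[[324.38452307  89.25224162]
 [324.43087162  89.10787848]
 [323.44243025 230.20613876]
 [451.16164721  86.22912073]]
```

View pics/c8.png

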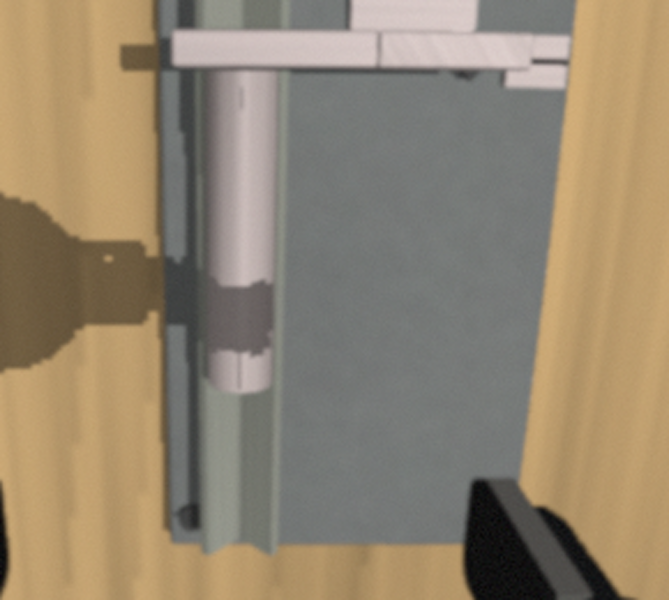

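```bash
python3 - <<'E'
from h import *
p=ctrl.get_image('wrist');c=lambda a,b:(220+a/2.307-.3,60+b/2.307-.3)
for n,u,z in [('near',c(300,69),78),('far',c(300,31),78),('line',c(550,61),15),('bar far end top',c(240,358+32),45)]:print(n,ray(p,u,z).round(1))
E
```

```text
near [533.6  38.3  78. ]
far [533.3  48.5  78. ]
line [628.1  42.9  15. ]
bar far end top [517.4 -72.5  45. ]
```

```bash
python3 -c "
from cell import ctrl
print(ctrl.finish_job())"
```

```text
the job is handed in; nothing more can be done
None
```

I handed the job in, but the system returned no verdict. By my last camera check, the stop's pointer was about 0.5 mm off the line. I had turned the clamp knob to its hard stop, and the bar lay in the V-trough about 1 mm from the stop. The gripper was open and clear, and I saw no contact with the tape, eraser, marker or carton.

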